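# Fit filter cartridges in a water purifier and stow the spare port plugs

### The arm

A 6-joint arm with a two-finger parallel gripper is mounted at the origin on the work surface. World frame = base frame: x ahead of the robot, y to its left, z up, the work surface at z = 0. Lengths are in mm, angles in rad, forces in N, time in s.
With the tool pointing down it reaches from about 300 to 775 mm from the base axis. Payload 14.6 kg.
Tool frame: the origin (TCP) lies at the very end of the fingers, on their centre line; the grasp point (between the pads) lies 19 mm behind it; z points along the fingers, y is the line along which they close (so a half turn about z gives the same grasp; the last joint's range is limited). The gripper opens to 94 mm and grips with 3 to 60 N. Pads are 16 mm wide; open, the fingers measure 119 mm over their backs; the gripper's body (75 mm by 177 mm) begins 78 mm behind the grasp point.
Start: joints at [-1.38, 0.3, 1.521, -0, 1.321, -0.067], TCP at [140.218, -531.816, 205.446] pointing down, gripper open.
Joint ranges: [-3.03, 3.03], [-0.79, 2.21], [0.23, 2.52], [-1.04, 4.18], [0, 3.07], [-2.55, 2.55]. Speed limits (rad/s): [2.22, 2.22, 2.57, 3.14, 3.14, 3.14].

### API

Orientations are given as [roll, pitch, yaw] about the fixed x, y, z axes, in that order (R = Rz(yaw) Ry(pitch) Rx(roll)).
In Python, from cell import manip, camera, get_calibration gives the robot as it stands. The module is installed in compiled form; this text tells all that it offers.
- The arm moves only by the tool jog_arm, never from a script. Its argument "plan" is one flat list of numbers, 6 for each row, row after row: the shift along the world's x, y, z in m, then the turn, a rotation vector about the world's x, y, z in degrees. A call has 1 to 20 rows; each row is the pose to reach, as a shift and turn from the pose commanded when the call began; what a row does not reach only later rows make up. A row lasts 1/10 s, in which the tool goes at most 50 mm and 8.59 degrees, less where a joint would pass 70% of its speed; a pose out of reach is approached as far as the arm can. A call with a gripper value outside its range is refused whole. "claw" is the finger opening in m, from 0 to 0.094, set as the call begins (left out, the last holds). The fingers move at their own pace and stop on an object; "force" is the grip in N (left out, the last holds). Time passes only in rows, so rows that repeat a pose let the fingers close. It gives the time, the measured TCP pose, the force, the opening and the grip force at its end, in the units of the state.
- manip.read_state(): the state, without advancing time (a new reading comes with each control period).
- camera(name): name is "side" or "top" or "wrist"; returns (picture, depth): 400x640x3 uint8, red, green, blue; 400x640 float32, mm along the optical axis (not along the pixel's ray), 0 where there is no reading.
- get_calibration(name): a dict with "fx", "fy", "cx", "cy" (pixels), "origin" and "attitude" of the camera in the world. Camera axes: x right, y down, z forward; pixel columns grow to the right and rows downward; lengths in mm; the calibration is good to about 2 mm. A picture is of the moment at which its call begins: read the wrist's pose just before it. get_calibration takes no time and is no camera call; for the wrist camera it gives the pose at the moment of the call.
- manip.sign_off(): hands the job in; it is judged then, once.
The state is a dict: "clock": time; "joints": joint angles; "qd": joint speeds; "effort": joint torques, N m; "eef_pos": TCP position; "eef_rot": TCP orientation; "wrist_force": force on the tool from outside, world axes, zero at the start; "moment": the same for the moment, N m; "finger_gap": finger opening in mm; "finger_force": force on a finger pad.
Only numpy, scipy, OpenCV 4.12 (cv2) and the standard library are available. Lean on these libraries where they do the work, as an engineer would, in place of code of your own. Each camera call takes 0.05 s, during which the arm holds its last target. There are 200 camera calls.

### The job

Fit every filter cartridge from the divided carton into a port of the water purifier: push it home and turn it a quarter turn clockwise so that it locks. Lock one of the short port plugs from the bench the same way into any port left without a cartridge, put every plug that is left over into the drawer, and slide the drawer fully shut. Leave the roll of tape and the bottle where they are.

Things in the scene. Friction and masses are not known exactly. Their poses are not given: they have to be found in the camera images.
- cart1_c (a point): Centre (half-way up) of a white filter cartridge, 96 mm tall, 0.22 kg, upright in a cell of the carton, z up; None if absent. From below: foot 20 mm high (see plug1), body 64 mm across and 42 mm high, grip bar 34 mm high, 56 mm long along its x and 16 mm thick. The two lugs of the foot lie along x, so the bar shows where they are. Half-turn symmetric.
- cart2_c (a point): Centre (half-way up) of a second or third cartridge just like cart1; None if absent. Two or three are present.
- cart3_c (a point): Centre (half-way up) of a second or third cartridge just like cart1; None if absent. Two or three are present.
- plug1_c (a point): Centre (half-way up) of a short white port plug with a steel foot, 62 mm tall, 0.15 kg, upright on the bench, z up. From below: foot, disc 64 mm across and 10 mm thick, grip bar 32 mm high, 56 mm long along its x, 16 mm thick. Foot of plugs and cartridges: spigot 40 mm across, 20 mm high, with two opposite lugs along x at its bottom, 1 to 8 mm above its underside, 10 mm wide, 58 mm over their tips.
- plug2_c (a point): Centre (half-way up) of the other short port plug, just like plug1.
- port1 (a point): Mouth centre, at deck level, of a bayonet port of the purifier, z up. Hole 45 mm wide, with two opposite slots 25 mm wide for the lugs along this x; floor 18 mm below the mouth. A spring valve resists the last 10 mm (3 to 8 N). Enter with lugs and bar along x (within 12 degrees), push down to the floor (at least 8 of the last 10 mm), turn 90 degrees clockwise from above to the stop.
- port2 (a point): A second port just like port1. After letting go, the spring lifts a locked part 3 mm up under the lips, bar then across the row, along this y: the centre of a locked cartridge is 33 mm above the mouth, of a locked plug 16 mm. A part that is not locked pops up 7 mm higher.
- port3 (a point): A third port just like port1. Any part fits any port.
- cell1 (a point): Mouth centre, at rim level, of a cell of the carton. Each cell is 100 x 100 mm inside and 116 mm deep, walls 4 mm thick, three in a row along this x, 104 mm apart. The top of a cartridge's bar stands 20 mm below the rim, so the fingers must go in nearly shut and open only beside the bar; a gripper opened wide does not fit. A cell may be empty.
- cell2 (a point): Mouth centre of another cell, like cell1.
- cell3 (a point): Mouth centre of another cell, like cell1.
- purifier: White water purifier lying on its back, fixed: case 380 mm (x) by 170 mm (y), deck 68 mm above the bench; three bayonet ports face up from the deck, in a row along x, 98 mm apart. Origin at the centre of its underside.
- carton: Open brown cardboard carton with three deep cells in a row along x, fixed: 316 x 108 mm outside, 120 mm high. Origin at the centre of its underside.
- drawer (a joint): Opening in m of the only drawer of the low grey drawer unit (300 mm deep, 240 mm wide, 120 mm high): 0 is shut, grows as the drawer slides out towards its -x, at most 0.21. It starts well open, slides easily (1 to 3 N) and stays where it is left.
- drawer_floor (a point): Point on the drawer's inner floor, 22 mm above the bench, midway between its side walls and 70 mm behind the inner face of its front wall; moves with the drawer; x points into the unit, z up. Inside 255 mm (x) by 198 mm (y), walls 76 mm high. Only the front part, about as long as the drawer is open, lies clear of the unit's top. Things up to 75 mm high pass under it.
- drawer_front (a point): Middle of the upper edge of the drawer's front panel (234 mm wide), outer face, 108 mm above the bench; moves with the drawer; axes as drawer_floor. A bar handle, 120 mm long along y, stands 35 mm out (at x = -35 mm), about 26 mm lower. Push the drawer shut by the handle or the panel.
- tape_roll: Bystander: roll of packing tape lying flat, 100 mm across, 48 mm high; origin at the centre of its underside.
- spray: Bystander: clear plastic bottle, 64 mm across, 190 mm high, upright; origin at the centre of its underside.
There are look-alikes about, which are no part of the job. What is shaped like the part that bears cart1_c but green or yellow is not meant.

How it is judged (in metres and radians):
At the end, for the whole second after the job is handed in: Each cartridge locked in a port (8 mm off axis at most, centre at most 37 mm above the mouth, bar within 20 degrees of square to the row); each port holds a locked cartridge or plug (plug centre at most 19.7 mm up); other plugs in the drawer; drawer shut within 8 mm (((z of cart1_c in the frame of port1 between 0.025 and 0.0367 m and horizontal distance between cart1_c and port1 below 0.008 m and angle between the x axis of cart1_c and the y axis of port1, either way round below 0.35 rad) or (z of cart1_c in the frame of port2 between 0.025 and 0.0367 m and horizontal distance between cart1_c and port2 below 0.008 m and angle between the x axis of cart1_c and the y axis of port2, either way round below 0.35 rad) or (z of cart1_c in the frame of port3 between 0.025 and 0.0367 m and horizontal distance between cart1_c and port3 below 0.008 m and angle between the x axis of cart1_c and the y axis of port3, either way round below 0.35 rad)) and ((z of cart2_c in the frame of port1 between 0.025 and 0.0367 m and horizontal distance between cart2_c and port1 below 0.008 m and angle between the x axis of cart2_c and the y axis of port1, either way round below 0.35 rad) or (z of cart2_c in the frame of port2 between 0.025 and 0.0367 m and horizontal distance between cart2_c and port2 below 0.008 m and angle between the x axis of cart2_c and the y axis of port2, either way round below 0.35 rad) or (z of cart2_c in the frame of port3 between 0.025 and 0.0367 m and horizontal distance between cart2_c and port3 below 0.008 m and angle between the x axis of cart2_c and the y axis of port3, either way round below 0.35 rad)) and ((z of cart3_c in the frame of port1 between 0.025 and 0.0367 m and horizontal distance between cart3_c and port1 below 0.008 m and angle between the x axis of cart3_c and the y axis of port1, either way round below 0.35 rad) or (z of cart3_c in the frame of port2 between 0.025 and 0.0367 m and horizontal distance between cart3_c and port2 below 0.008 m and angle between the x axis of cart3_c and the y axis of port2, either way round below 0.35 rad) or (z of cart3_c in the frame of port3 between 0.025 and 0.0367 m and horizontal distance between cart3_c and port3 below 0.008 m and angle between the x axis of cart3_c and the y axis of port3, either way round below 0.35 rad)) and ((z of plug1_c in the frame of port1 between 0.008 and 0.0197 m and horizontal distance between plug1_c and port1 below 0.008 m and angle between the x axis of plug1_c and the y axis of port1, either way round below 0.35 rad) or (z of plug1_c in the frame of port2 between 0.008 and 0.0197 m and horizontal distance between plug1_c and port2 below 0.008 m and angle between the x axis of plug1_c and the y axis of port2, either way round below 0.35 rad) or (z of plug1_c in the frame of port3 between 0.008 and 0.0197 m and horizontal distance between plug1_c and port3 below 0.008 m and angle between the x axis of plug1_c and the y axis of port3, either way round below 0.35 rad) or (x of plug1_c in the frame of drawer_floor between -0.07 and 0.19 m and y of plug1_c in the frame of drawer_floor between -0.1 and 0.1 m and z of plug1_c in the frame of drawer_floor between 0 and 0.06 m)) and ((z of plug2_c in the frame of port1 between 0.008 and 0.0197 m and horizontal distance between plug2_c and port1 below 0.008 m and angle between the x axis of plug2_c and the y axis of port1, either way round below 0.35 rad) or (z of plug2_c in the frame of port2 between 0.008 and 0.0197 m and horizontal distance between plug2_c and port2 below 0.008 m and angle between the x axis of plug2_c and the y axis of port2, either way round below 0.35 rad) or (z of plug2_c in the frame of port3 between 0.008 and 0.0197 m and horizontal distance between plug2_c and port3 below 0.008 m and angle between the x axis of plug2_c and the y axis of port3, either way round below 0.35 rad) or (x of plug2_c in the frame of drawer_floor between -0.07 and 0.19 m and y of plug2_c in the frame of drawer_floor between -0.1 and 0.1 m and z of plug2_c in the frame of drawer_floor between 0 and 0.06 m)) and horizontal distance between any of cart1_c, cart2_c, cart3_c, plug1_c, plug2_c and port1 below 0.008 m and horizontal distance between any of cart1_c, cart2_c, cart3_c, plug1_c, plug2_c and port2 below 0.008 m and horizontal distance between any of cart1_c, cart2_c, cart3_c, plug1_c, plug2_c and port3 below 0.008 m and value of joint drawer below 0.008 m); the robot touches nothing.
It fails at once if the tape roll is displaced by more than 5 cm or knocked over (distance of tape_roll from where it was at the start of the episode above 0.05 m or angle between tape_roll's own z axis and vertical above 0.6 rad).
It fails at once if the bottle is displaced by more than 5 cm or knocked over (distance of spray from where it was at the start of the episode above 0.05 m or angle between spray's own z axis and vertical above 0.6 rad).
Of cart1, cart2, cart3 only 2 to 3 are there at a start; the rules pass over those that are not, and their reading is None.
At some moment in a run one of plug1, plug2 may be knocked a few centimetres aside while the robot is not near it.
It also fails if it takes over 208 s, if anything falls off the work surface, if the arm or the gripper's body presses on something with over 40 N, if the wrist force passes 120 N, or if a joint passes its speed limit or range.

## Working session

There is one attempt and no reset: what is moved stays moved. The work goes in short steps, Python scripts to look and compute and a tool call to move; the robot and the scene stay as the last step left them, time stands still between calls to the robot, and variables do not carry over. Pictures are saved under pics/ and viewed, at most 14 in all, crops included, and the job is handed in when it is done.

Besides the shell and the picture viewer there is one more tool, called after "Emit:" as a command line: name --argument value ..., lists and objects as JSON in quotes. jog_arm: Moves the arm, as the interface text tells. Its arguments: {"type":"object","properties":{"plan":{"type":"array"},"claw":{"type":"number"},"force":{"type":"number"}},"required":["plan"]}

```bash
mkdir -p pics; cat > h.py <<'E'
from cell import manip, camera, get_calibration
import numpy as np, cv2
from scipy.spatial.transform import Rotation as R
def att(c):
    a=np.array(c["attitude"],float)
    return a if a.shape==(3,3) else R.from_euler('xyz',a).as_matrix()
def snap(n,f):
    c=get_calibration(n); p,d=camera(n)
    cv2.imwrite(f"pics/{f}.png",p[:,:,::-1]); np.savez(f"pics/{f}.npz",d=d,p=p,K=[c["fx"],c["fy"],c["cx"],c["cy"]],o=c["origin"],A=att(c)); return p,d,c
def cloud(f):
    z=np.load(f"pics/{f}.npz"); d=z["d"]; fx,fy,cx,cy=z["K"]; v,u=np.mgrid[:400,:640]
    P=np.stack([(u-cx)/fx*d,(v-cy)/fy*d,d],-1)@z["A"].T+z["o"]; P[d==0]=np.nan; return P,z["p"]
E
python3 - <<'E'
from h import *
for n in("top","side"):
    p,d,c=snap(n,n+"0"); print(n,c); P,_=cloud(n+"0"); print(np.nanpercentile(P.reshape(-1,3),[1,50,99],axis=0).round())
print(manip.read_state())
E
```

```text
top {'fx': 373.45479364896414, 'fy': 373.45479364896414, 'cx': 317.28845741848943, 'cy': 201.6279531946126, 'origin': array([ 371.37566951, -114.51030972, 1337.81922436]), 'attitude': array([-3.02707841e+00, -1.55141044e-03, -1.56783501e+00])}
[[ -263. -1828.  -758.]
 [  538.  -122.    -0.]
 [ 1774.  1598.   688.]]
side {'fx': 363.59497146433984, 'fy': 363.59497146433984, 'cx': 318.1878496932606, 'cy': 198.11266128838395, 'origin': array([107.38970899, 704.31834816, 712.30752752]), 'attitude': array([-2.16165366,  0.01773911, -2.68780213])}
[[ -725. -1991.  -689.]
 [  540.   -45.    20.]
 [ 1939.   574.   626.]]
{'clock': 0.1, 'joints': array([-1.37962558e+00,  3.00440319e-01,  1.52152635e+00, -1.66159169e-06,
        1.32070087e+00, -6.66263385e-02]), 'qd': array([-0.00118807, -0.00314968, -0.00132285, -0.00086692, -0.00065571,
        0.00065371]), 'effort': array([ 1.35977672e-03, -5.32645190e+01, -3.53281081e+01,  7.09476345e-02,
        2.35492451e-02, -6.29982151e-05]), 'eef_pos': array([ 140.16012562, -531.59315876,  204.9263655 ]), 'eef_rot': array([-3.14052005e+00, -6.99566702e-05,  2.57797459e-01]), 'wrist_force': array([ 0.73587224, -0.24091972, -0.0470431 ]), 'moment': array([ 0.05825023, -0.00621431,  0.01133246]), 'finger_force': 0.0, 'finger_gap': 94.16213288492254}
```

View pics/top0.png

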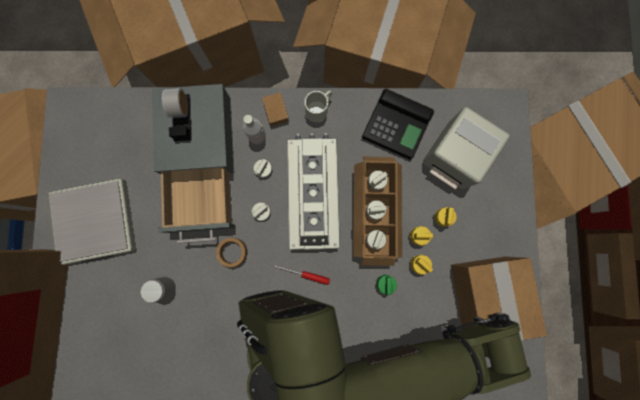

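View pics/side0.png

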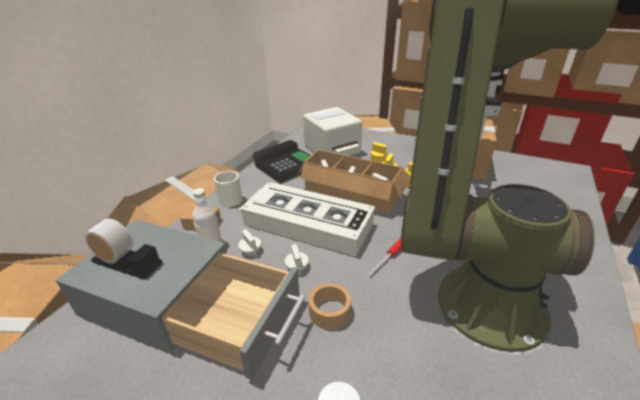

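Top view: the cartridges are white, in the carton at (378,181), (376,210) and (376,240). The plugs are white, on the bench at (262,168) and (260,211). Look-alikes are yellow at (447,217), (421,236) and (422,265), and green at (386,285). A plain white can stands at (152,291). All three cells are full, so both plugs go into the drawer. Next, a close crop and measurements.

```bash
python3 - <<'E'
from h import *
P,p=cloud("top0")
c=p[130:280,235:425,::-1]; cv2.imwrite("pics/crop0.png",cv2.resize(c,None,fx=4,fy=4,interpolation=cv2.INTER_CUBIC))
def comp(name,m,minn=20):
    n,l,s,ce=cv2.connectedComponentsWithStats(m.astype(np.uint8))
    for i in range(1,n):
        if s[i,4]>=minn:
            q=P[l==i]; xy=q[:,:2].astype(np.float32); r=cv2.minAreaRect(xy)
            print(name,ce[i].round(),s[i,4],"mean",q.mean(0).round(1),"rect",np.round(r[0],1),np.round(r[1],1),round(r[2],1))
z=P[...,2]; v,u=np.mgrid[:400,:640]
def box(a,b,cc,d): return (u>=a)&(u<b)&(v>=cc)&(v<d)
white=(p.min(-1)>120)
comp("barcart",box(355,402,155,268)&(z>78)&(z<112)&white,10)
comp("discplug",box(245,280,150,225)&(z>15)&(z<75)&white)
comp("barplug",box(245,280,150,225)&(z>42)&(z<75)&white,5)
comp("deck",box(283,345,135,255)&(z>58)&(z<80))
comp("portfloor",box(283,345,135,255)&(z>35)&(z<57),4)
comp("carton rim",box(350,408,150,272)&(z>112)&(z<130))
comp("drawer all",box(150,240,165,250)&(z>90)&(z<116))
comp("handle",box(150,240,225,250)&(z>60)&(z<95),5)
comp("unit",box(150,240,80,175)&(z>116)&(z<124))
comp("tape",box(212,250,232,272)&(z>30))
comp("spray",box(238,268,105,150)&(z>40))
E
```

```text
barcart [380. 177.] 73 mean [ 596.2 -325.   100.1] rect [ 596.8 -324.9] [15.8 54.7] 33.1
barcart [378. 208.] 72 mean [ 492.3 -316.8  100.6] rect [ 492.2 -315.9] [14.7 52.5] 4.1
barcart [378. 239.] 79 mean [ 390.8 -316.9  100.3] rect [ 390.6 -317. ] [15.8 53.4] 69.8
discplug [259. 165.] 118 mean [647.2  88.9  48.4] rect [648.7  90.7] [38.1 55.5] 61.0
discplug [267. 170.] 80 mean [634.9  64.4  30.5] rect [635.6  62.4] [22.  56.9] 62.9
discplug [260. 210.] 205 mean [489.4  82.1  41.1] rect [490.7  82.8] [60.6 57.2] 45.3
barplug [261. 166.] 67 mean [643.3  80.5  62.1] rect [643.1  80.6] [14.9 55.4] 61.0
barplug [259. 210.] 69 mean [489.1  83.1  62.2] rect [488.9  83.1] [15.2 55.2] 40.3
deck [313. 194.] 4893 mean [ 545.8 -100.6   68.9] rect [ 550.1 -100.9] [380.7 170.2] 1.5
deck [312. 165.] 35 mean [646.6 -98.3  61.8] rect [646.1 -97.2] [23.  20.9] 0.2
deck [313. 193.] 33 mean [ 548.9 -101.3   61.2] rect [ 548.5 -101.2] [20.6 20.8] 1.4
deck [314. 221.] 32 mean [ 452.1 -103.8   61.5] rect [ 451.5 -103.4] [21.9 21.8] 46.0
portfloor [298. 137.] 13 mean [753.1 -45.5  40.2] rect [755.2 -46.5] 
[... 687 characters left out ...]
  79.4] rect [430.4 180.6] [ 4.6 15.3] 29.0
handle [201. 229.] 9 mean [422.2 274.4  80. ] rect [422.3 274.2] [ 0.4 17.9] 3.3
handle [198. 238.] 179 mean [392.9 283.1  85.6] rect [401.1 283.7] [ 40.1 140. ] 4.9
handle [174. 231.] 9 mean [415.3 364.6  80.3] rect [415.3 365. ] [ 0.4 16.2] 3.2
handle [188. 230.] 9 mean [418.8 318.5  78.4] rect [418.9 318.6] [ 0.5 17.3] 2.7
unit [191. 131.] 4217 mean [748.7 308.2 120.3] rect [764.1 318. ] [287.5 242.2] 4.6
tape [231. 252.] 335 mean [345.5 180.7  46.5] rect [345.  180.5] [96.2 99.8] 0.9
spray [266. 108.] 21 mean [855.7  67.7  45.8] rect [851.7  68.7] [33.2  7.9] 1.2
spray [253. 128.] 428 mean [755.9  99.1 126.4] rect [763.2 103.3] [56.7 62.3] 35.4
```

View pics/crop0.png

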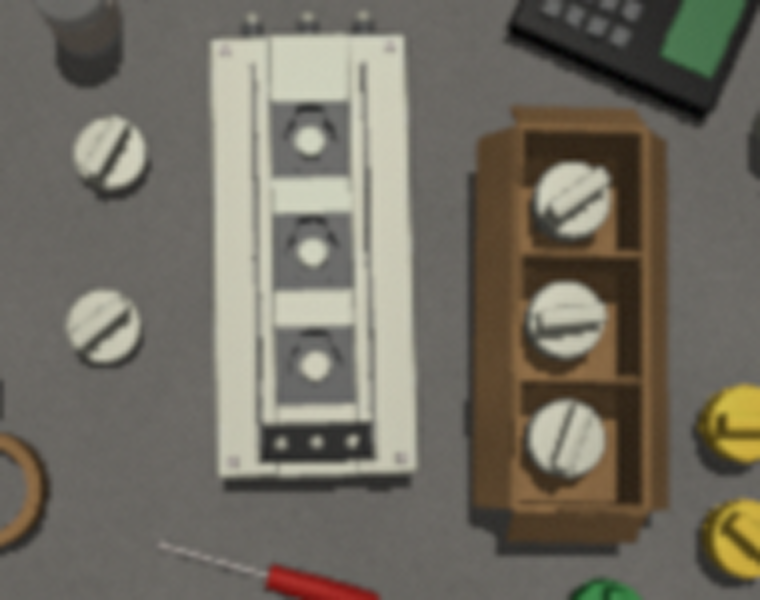

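The crop shows three white cartridges in the brown carton. Their bars are at about (572,200), tilted; (565,322), nearly horizontal; and (565,438), nearly vertical. The port valves are at (310,140), (313,250) and (316,365). All sizes match the descriptions. I'm moving to a view above the carton with the fingers nearly shut.

Emit:
jog_arm --plan '[0.03,0.02,0.05,0,0,8,0.352,0.212,0.1,0,0,75.2,0.352,0.212,0.1,0,0,75.2,0.352,0.212,0.1,0,0,75.2,0.352,0.212,0.1,0,0,75.2,0.352,0.212,0.1,0,0,75.2,0.352,0.212,0.1,0,0,75.2,0.352,0.212,0.1,0,0,75.2,0.352,0.212,0.1,0,0,75.2,0.352,0.212,0.1,0,0,75.2,0.352,0.212,0.1,0,0,75.2,0.352,0.212,0.1,0,0,75.2,0.352,0.212,0.1,0,0,75.2,0.352,0.212,0.1,0,0,75.2]' --claw 0.034 --force 40

```text
clock: 1.5
eef_pos: [491.6, -320.4, 305.5]
eef_rot: [3.142, 0.0, 1.569]
wrist_force: [-0.5, -0.1, 0.2]
finger_gap: 34.0
finger_force: 0.0
```

```bash
cat >> h.py <<'E'
def bars(P,p,m,minn=10):
    n,l,s,ce=cv2.connectedComponentsWithStats(m.astype(np.uint8))
    for i in range(1,n):
        if s[i,4]>=minn:
            q=P[l==i]; xy=q[:,:2].astype(np.float32); r=cv2.minAreaRect(xy); pc=cv2.PCACompute(xy,None)[1][0] if 0 else cv2.PCACompute(xy,mean=None)[1][0]
            print(ce[i].round(),s[i,4],"mean",q.mean(0).round(1),"rect",np.round(r[0],1),np.round(r[1],1),"dir",round(np.degrees(np.arctan2(pc[1],pc[0]))%180,1))
E
python3 - <<'E'
from h import *
s=manip.read_state(); print(s["clock"],s["eef_pos"],s["eef_rot"],s["joints"])
p,d,c=snap("wrist","w1"); print(c)
P,p=cloud("w1"); z=P[...,2]
bars(P,p,(z>92)&(z<108)&(p.min(-1)>110),100)
P,p=cloud("top0"); z=P[...,2]; v,u=np.mgrid[:400,:640]; w=p.min(-1)>120
bars(P,p,(u>355)&(u<402)&(v>155)&(v<268)&(z>94)&(z<108)&w)
bars(P,p,(u>245)&(u<280)&(v>150)&(v<225)&(z>56)&(z<70)&w)
E
```

```text
1.5 [ 491.55760135 -320.43524119  305.51222069] [3.14156239e+00 6.97567828e-05 1.56853414e+00] [-6.40091351e-01  3.32868717e-01  1.24925877e+00 -3.80247604e-05
  1.55939932e+00 -6.37828738e-01]
{'fx': 342.32160547706366, 'fy': 342.32160547706366, 'cx': 316.93209130619596, 'cy': 198.3212402519447, 'origin': array([ 491.81240959, -245.04192936,  483.83308321]), 'attitude': array([ 2.87939467e+00, -9.28327041e-04, -2.36230902e-03])}
[316. 170.] 488 mean [ 491.3 -314.7   99. ] rect [ 491.4 -315.3] [13.4 53. ] dir 96.4
[406. 176.] 623 mean [ 594.6 -322.4   98.9] rect [ 595.3 -323. ] [15.5 55.3] dir 125.5
[228. 169.] 520 mean [ 390.3 -314.    98.9] rect [ 390.3 -314.3] [13.5 52.7] dir 160.0
[379. 177.] 72 mean [ 596.1 -324.7  100.2] rect [ 596.3 -325.2] [15.  54.8] dir 125.5
[378. 208.] 71 mean [ 492.2 -317.2  100.8] rect [ 492.2 -316.5] [14.7 51.3] dir 94.5
[378. 239.] 79 mean [ 390.8 -316.9  100.3] rect [ 390.6 -317. ] [15.8 53.4] dir 160.4
[261. 166.] 64 mean [643.5  80.3  62.5] rect [643.3  80.4] [14.9 54.9] dir 150.1
[259. 210.] 68 mean [488.8  83.4  62.4] rect [488.5  83.5] [15.2 54.1] dir 131.3
```

View pics/w1.png

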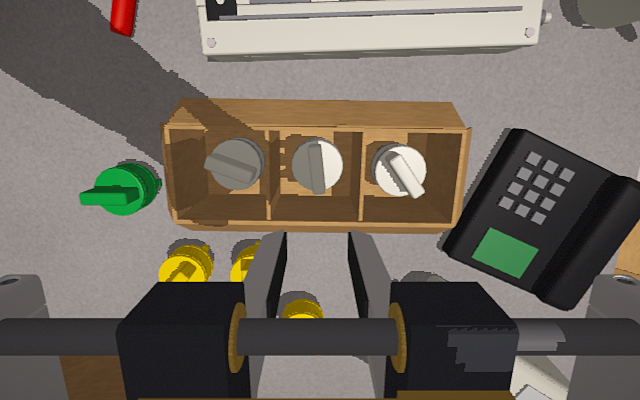

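The wrist view shows the three cartridges at (233,163), (316,165) and (399,170), with the fingers clear at the bottom. Both cameras agree to 2–3 mm. I'll take the middle one first.

Emit:
jog_arm --plan '[0,0.004,-0.05,0,0,5.5,0,0.004,-0.1,0,0,5.5,0,0.004,-0.15,0,0,5.5,0,0.004,-0.18,0,0,5.5,0,0.004,-0.2,0,0,5.5,0,0.004,-0.215,0,0,5.5,0,0.004,-0.225,0,0,5.5,0,0.004,-0.235,0,0,5.5,0,0.004,-0.235,0,0,5.5,0,0.004,-0.235,0,0,5.5]'

```text
clock: 2.55
eef_pos: [492.5, -316.0, 71.0]
eef_rot: [3.141, 0.0, 1.666]
wrist_force: [0.1, -0.1, 1.0]
finger_gap: 33.9
finger_force: 0.0
```

Emit:
jog_arm --plan '[0,0,0,0,0,0,0,0,0,0,0,0,0,0,0,0,0,0,0,0,0,0,0,0,0,0,0,0,0,0,0,0,0,0,0,0]' --claw 0.0 --force 50

```text
clock: 3.15
eef_pos: [492.4, -315.9, 70.9]
eef_rot: [3.141, 0.0, 1.666]
wrist_force: [-1.3, 0.2, 5.6]
finger_gap: 15.7
finger_force: 50.0
```

Emit:
jog_arm --plan '[0,0,0.03,0,0,0,0,0,0.08,0,0,0,0,0,0.13,0,0,0,0,0,0.18,0,0,0,0.02,0.04,0.2,0,0,0,0.04,0.08,0.2,0,0,0,0.05,0.1,0.2,0,0,0,0.05,0.1,0.2,0,0,0,0.05,0.1,0.2,0,0,0,0.05,0.1,0.2,0,0,0]'

```text
clock: 4.15
eef_pos: [541.8, -216.7, 270.0]
eef_rot: [-3.141, -0.0, 1.665]
wrist_force: [0.2, 0.9, -1.2]
finger_gap: 15.9
finger_force: 50.0
```

```bash
python3 - <<'E'
from h import *
s=manip.read_state(); print(s["clock"],s["eef_pos"],s["eef_rot"],s["wrist_force"],s["finger_gap"])
p,d,c=snap("wrist","w2"); P,p=cloud("w2"); z=P[...,2]
print("valve");bars(P,p,(z>58)&(z<64)&(P[...,1]>-140)&(P[...,1]<-60),60)
print("floor");bars(P,p,(z>44)&(z<56)&(P[...,1]>-140)&(P[...,1]<-60),100)
print("deck");bars(P,p,(z>66)&(z<72),2000)
# held part in tool frame
T=R.from_euler('xyz',s["eef_rot"]).as_matrix(); Q=(P-s["eef_pos"])@T
near=(np.abs(Q[...,0])<45)&(np.abs(Q[...,1])<45)&(Q[...,2]>-40)&(Q[...,2]<12)
for a,b in((-32,-26),(-1,8)):
    m=near&(Q[...,2]>a)&(Q[...,2]<b); q=Q[m]; print(a,b,m.sum(),np.percentile(q,[1,50,99],axis=0).round(1) if m.sum() else "")
E
```

```text
4.15 [ 541.75602521 -216.68162903  270.03799369] [-3.14087234e+00 -2.31007392e-04  1.66531771e+00] [ 0.15438192  0.89064467 -1.1699939 ] 15.852040125433172
valve
[241.  59.] 387 mean [ 450.7 -101.    59.3] rect [ 450.7 -101.3] [22.6 22.9] dir 173.3
[333.  66.] 393 mean [548.6 -98.4  59.3] rect [548.7 -98.1] [22.5 23. ] dir 0.0
[424.  72.] 396 mean [646.3 -95.7  59.4] rect [646.2 -95.9] [23.4 23.1] dir 11.0
[586.  99.] 270 mean [ 826.  -106.5   61. ] rect [ 829.9 -104.5] [68.5 20.4] dir 85.4
floor
[240.  59.] 1465 mean [447.5 -99.4  49.9] rect [ 447.8 -100.1] [63.7 44.7] dir 2.9
[333.  65.] 1487 mean [548.9 -96.7  50. ] rect [549.  -97.2] [64.6 44.2] dir 1.3
[426.  72.] 1400 mean [650.5 -93.7  50.1] rect [650.3 -94.2] [44.5 63.1] dir 0.2
[580.  99.] 472 mean [ 826.6 -106.    50.1] rect [ 831.9 -102.1] [72.6 23.5] dir 83.3
[633. 107.] 353 mean [ 889.9 -109.2   48.8] rect [ 887.6 -105. ] [22.8 66.9] dir 98.8
deck
[339.  72.] 42859 mean [ 555.1 -106.4   67.6] rect [ 548.9 -105. ] [381.1 157.9] dir 4.2
-32 -26 3614 [[-26.2 -16.5 -31.5]
 [  4.7   0.3 -28.1]
 [ 27.5  16.8 -26.2]]
-1 8 3272 [[-10.5 -30.2   0.7]
 [ 13.9  -0.2   5.8]
 [ 31.   30.2   7.7]]
```

View pics/w2.png

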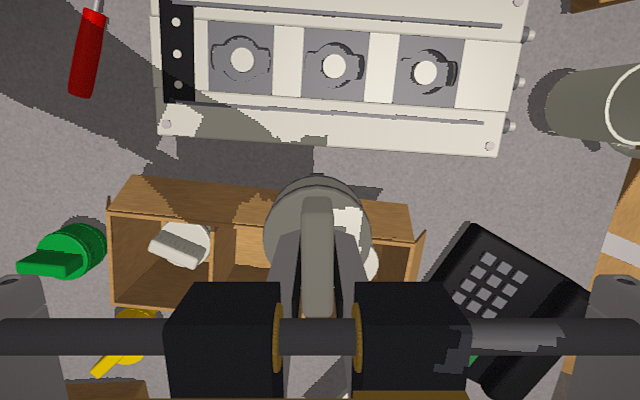

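The wrist view shows the ports at (241,59), (333,66) and (424,72), with the cartridge held centred. Averaging both cameras puts the ports at (451.2,-102.4), (548.7,-99.8) and (646.4,-96.7), with the row turned 1.6°. I'm moving to the far port at yaw 181.6°.

Emit:
jog_arm --plan '[0.02,0.02,0,0,0,8,0.05,0.05,0,0,0,16,0.08,0.08,0,0,0,24,0.1,0.11,0,0,0,32,0.1045,0.1195,0,0,0,40,0.1045,0.1195,-0.02,0,0,48,0.1045,0.1195,-0.05,0,0,56,0.1045,0.1195,-0.08,0,0,64,0.1045,0.1195,-0.1,0,0,72,0.1045,0.1195,-0.105,0,0,80,0.1045,0.1195,-0.105,0,0,86.1,0.1045,0.1195,-0.105,0,0,86.1,0.1045,0.1195,-0.105,0,0,86.1,0.1045,0.1195,-0.105,0,0,86.1]'

```text
clock: 5.6
eef_pos: [646.7, -96.7, 165.6]
eef_rot: [-3.141, 0.0, -3.117]
wrist_force: [0.6, 0.1, -2.2]
finger_gap: 15.5
finger_force: 50.0
```

Emit:
jog_arm --plan '[0,0,-0.01,0,0,0,0,0,-0.02,0,0,0,0,0,-0.026,0,0,0,0,0,-0.03,0,0,0,0,0,-0.034,0,0,0,0,0,-0.037,0,0,0,0,0,-0.037,0,0,0]'

```text
clock: 6.3
eef_pos: [646.6, -96.3, 128.1]
eef_rot: [3.141, -0.0, -3.114]
wrist_force: [-0.6, 0.3, -2.4]
finger_gap: 16.0
finger_force: 50.0
```

Emit:
jog_arm --plan '[0,0,-0.003,0,0,0,0,0,-0.006,0,0,0,0,0,-0.008,0,0,0,0,0,-0.01,0,0,0,0,0,-0.0115,0,0,0,0,0,-0.0115,0,0,0]'

```text
clock: 6.9
eef_pos: [647.0, -96.4, 117.2]
eef_rot: [-3.141, 0.001, -3.114]
wrist_force: [0.7, -0.1, 4.6]
finger_gap: 15.5
finger_force: 50.0
```

Emit:
jog_arm --plan '[0,0,-0.001,0,0,0,0,0,-0.001,0,0,0,0,0,-0.001,0,0,-8,0,0,-0.001,0,0,-16,0,0,-0.001,0,0,-24,0,0,-0.001,0,0,-32,0,0,-0.001,0,0,-40,0,0,-0.001,0,0,-48,0,0,-0.001,0,0,-56,0,0,-0.001,0,0,-64,0,0,-0.001,0,0,-72,0,0,-0.001,0,0,-80,0,0,-0.001,0,0,-86,0,0,-0.001,0,0,-90,0,0,-0.001,0,0,-91,0,0,-0.001,0,0,-91,0,0,-0.001,0,0,-91]'

```text
clock: 8.6
eef_pos: [647.0, -96.4, 117.0]
eef_rot: [3.14, 0.0, 1.581]
wrist_force: [-0.6, 0.4, 9.5]
finger_gap: 16.1
finger_force: 50.0
```

```bash
python3 - <<'E'
from h import *
s=manip.read_state(); print(s)
E
```

```text
{'clock': 8.6, 'joints': array([-2.03865986e-01,  6.06902738e-01,  1.28979033e+00, -2.17552138e-04,
        1.24359677e+00, -2.13920781e-01]), 'qd': array([-0.00040337, -0.00087973, -0.00034146, -0.00021312, -0.00074061,
        0.00023412]), 'effort': array([  0.10906931, -62.69492626, -31.13179922,   0.23378403,
        -0.49737806,   0.17659144]), 'eef_pos': array([647.00878719, -96.44430193, 116.99282816]), 'eef_rot': array([3.14036329e+00, 4.77980412e-04, 1.58092061e+00]), 'wrist_force': array([-0.63382333,  0.3784467 ,  9.49653926]), 'moment': array([-0.01611835,  0.31154432,  0.1846369 ]), 'finger_force': 49.98859405517578, 'finger_gap': 16.059976990338768}
```

Emit:
jog_arm --plan '[0,0,0,0,0,0,0,0,0,0,0,0,0,0,0,0,0,0,0,0,0,0,0,0,0,0,0.04,0,0,0,0,0,0.09,0,0,0,0,0,0.14,0,0,0,-0.01,-0.045,0.15,0,0,8,-0.02,-0.09,0.15,0,0,16,-0.03,-0.135,0.15,0,0,24,-0.04,-0.18,0.15,0,0,32,-0.051,-0.225,0.15,0,0,34.9,-0.051,-0.2275,0.15,0,0,34.9,-0.051,-0.2275,0.15,0,0,34.9]' --claw 0.034

```text
clock: 10.0
eef_pos: [595.3, -324.7, 265.4]
eef_rot: [-3.141, -0.001, 2.188]
wrist_force: [0.5, 0.2, 0.0]
finger_gap: 34.3
finger_force: 0.0
```

```bash
python3 - <<'E'
from h import *
s=manip.read_state(); print(s["eef_pos"],s["eef_rot"])
snap("side","s2"); snap("top","t2"); snap("wrist","w3")
P,p=cloud("t2"); z=P[...,2]; v,u=np.mgrid[:400,:640]; w=p.min(-1)>110
print("locked");bars(P,p,(P[...,1]>-150)&(P[...,1]<-60)&(P[...,0]>590)&(P[...,0]<700)&(z>130)&(z<165)&w,5)
P,p=cloud("w3"); z=P[...,2]
bars(P,p,(z>92)&(z<108)&(p.min(-1)>90),100)
P,p=cloud("s2"); z=P[...,2]
bars(P,p,(P[...,1]>-150)&(P[...,1]<-60)&(P[...,0]>590)&(P[...,0]<700)&(z>130)&(z<170),5)
E
```

```text
[ 595.34234992 -324.66050016  265.42510099] [-3.14146312e+00 -6.85881940e-04  2.18759044e+00]
locked
[312. 159.] 85 mean [647.2 -98.4 149.7] rect [647.2 -98.3] [15.3 52.1] dir 90.1
[143.  50.] 1081 mean [ 390.8 -314.6   98.5] rect [ 390.4 -315.3] [16.7 55.2] dir 159.6
[620. 164.] 410 mean [ 841.  -127.    94.2] rect [ 845.  -126.6] [33.5 79.2] dir 137.6
[316. 181.] 833 mean [ 594.7 -322.5   98.6] rect [ 595.2 -323.4] [15.9 55.9] dir 125.7
[304. 376.] 208 mean [ 723.4 -527.2  100.1] rect [ 724.1 -527.7] [ 1.3 74.9] dir 145.6
[278. 181.] 107 mean [642.6 -88.9 142.2] rect [645.1 -92.5] [18.  55.4] dir 87.7
```

The first cartridge is locked: its bar top is at z = 149.7 (149 expected) and the bar direction is 90°. Taking the far cartridge next.

Emit:
jog_arm --plan '[0,0.0005,-0.05,0,0,0,0,0.0005,-0.1,0,0,0,0,0.0005,-0.14,0,0,0,0,0.0005,-0.16,0,0,0,0,0.0005,-0.175,0,0,0,0,0.0005,-0.185,0,0,0,0,0.0005,-0.1945,0,0,0,0,0.0005,-0.1945,0,0,0,0,0.0005,-0.1945,0,0,0]'

```text
clock: 11.05
eef_pos: [596.1, -323.4, 72.3]
eef_rot: [3.141, 0.001, 2.19]
wrist_force: [0.6, 0.5, -0.6]
finger_gap: 34.3
finger_force: 0.0
```

Emit:
jog_arm --plan '[0,0,0,0,0,0,0,0,0,0,0,0,0,0,0,0,0,0,0,0,0,0,0,0,0,0,0,0,0,0,0,0,0.03,0,0,0,0,0,0.08,0,0,0,0,0,0.13,0,0,0,0,0,0.18,0,0,0,0,0,0.2,0,0,0,0,0,0.2,0,0,0,0,0,0.2,0,0,0]' --claw 0.0 --force 50

```text
clock: 12.25
eef_pos: [595.4, -323.1, 269.4]
eef_rot: [-3.141, -0.002, 2.19]
wrist_force: [0.3, -0.4, -3.2]
finger_gap: 15.8
finger_force: 50.0
```

```bash
cat > held.py <<'E'
from h import *
import sys
s=manip.read_state(); print(s["eef_pos"],s["eef_rot"],s["finger_gap"])
f=sys.argv[1]; snap("wrist",f); P,p=cloud(f)
T=R.from_euler('xyz',s["eef_rot"]).as_matrix(); Q=(P-s["eef_pos"])@T
near=(np.abs(Q[...,0])<45)&(np.abs(Q[...,1])<45)
for a,b in((-32,-26),(-1,8)):
    m=near&(Q[...,2]>a)&(Q[...,2]<b); q=Q[m]; print(a,b,m.sum(),np.percentile(q,[1,50,99],axis=0).round(1) if m.sum() else "")
E
python3 held.py w4
```

```text
[ 595.41399682 -323.12579502  269.40804783] [-3.14065423e+00 -2.22983752e-03  2.18987904e+00] 15.796729275534899
-32 -26 3167 [[-25.3 -17.  -31.5]
 [  4.9  -0.2 -27.1]
 [ 27.   17.  -26. ]]
-1 8 3069 [[-10.2 -30.1   0.4]
 [ 13.5  -0.8   6.8]
 [ 30.9  29.8   8. ]]
```

Emit:
jog_arm --plan '[-0.01,0.045,0,0,0,8,-0.02,0.09,0,0,0,16,-0.03,0.135,0,0,0,24,-0.04,0.18,0,0,0,32,-0.0465,0.2235,0,0,0,40,-0.0465,0.2235,-0.03,0,0,48,-0.0465,0.2235,-0.07,0,0,56.1,-0.0465,0.2235,-0.1,0,0,56.1,-0.0465,0.2235,-0.1,0,0,56.1,-0.0465,0.2235,-0.1,0,0,56.1]'

```text
clock: 13.3
eef_pos: [549.0, -99.8, 171.2]
eef_rot: [3.141, -0.002, -3.115]
wrist_force: [0.2, -0.0, -1.5]
finger_gap: 15.5
finger_force: 50.0
```

Emit:
jog_arm --plan '[0,0,-0.015,0,0,0,0,0,-0.027,0,0,0,0,0,-0.032,0,0,0,0,0,-0.036,0,0,0,0,0,-0.039,0,0,0,0,0,-0.041,0,0,0,0,0,-0.041,0,0,0]'

```text
clock: 14.0
eef_pos: [549.2, -99.8, 130.5]
eef_rot: [-3.142, 0.0, -3.114]
wrist_force: [-0.6, 0.3, -2.3]
finger_gap: 15.7
finger_force: 50.0
```

Emit:
jog_arm --plan '[0,0,-0.003,0,0,0,0,0,-0.006,0,0,0,0,0,-0.009,0,0,0,0,0,-0.011,0,0,0,0,0,-0.0125,0,0,0,0,0,-0.0125,0,0,0,0,0,-0.0125,0,0,0]'

```text
clock: 14.7
eef_pos: [549.5, -99.9, 118.3]
eef_rot: [-3.141, 0.001, -3.114]
wrist_force: [0.6, 0.2, 4.9]
finger_gap: 15.7
finger_force: 50.0
```

Emit:
jog_arm --plan '[0,0,-0.001,0,0,0,0,0,-0.001,0,0,0,0,0,-0.001,0,0,-8,0,0,-0.001,0,0,-16,0,0,-0.001,0,0,-24,0,0,-0.001,0,0,-32,0,0,-0.001,0,0,-40,0,0,-0.001,0,0,-48,0,0,-0.001,0,0,-56,0,0,-0.001,0,0,-64,0,0,-0.001,0,0,-72,0,0,-0.001,0,0,-80,0,0,-0.001,0,0,-86,0,0,-0.001,0,0,-90,0,0,-0.001,0,0,-91,0,0,-0.001,0,0,-91,0,0,-0.001,0,0,-91]'

```text
clock: 16.4
eef_pos: [549.3, -100.0, 118.0]
eef_rot: [3.141, 0.001, 1.581]
wrist_force: [-3.9, 0.3, 13.6]
finger_gap: 15.7
finger_force: 50.1
```

Emit:
jog_arm --plan '[0,0,0,0,0,0,0,0,0,0,0,0,0,0,0,0,0,0,0,0,0,0,0,0,0,0,0.04,0,0,0,0,0,0.09,0,0,0,0,0,0.14,0,0,0,-0.025,-0.035,0.15,0,0,8,-0.05,-0.07,0.15,0,0,16,-0.075,-0.105,0.15,0,0,24,-0.1,-0.14,0.15,0,0,32,-0.125,-0.175,0.15,0,0,40,-0.15,-0.21,0.15,0,0,48,-0.1585,-0.216,0.15,0,0,56,-0.1585,-0.216,0.15,0,0,64,-0.1585,-0.216,0.15,0,0,69.4,-0.1585,-0.216,0.15,0,0,69.4,-0.1585,-0.216,0.15,0,0,69.4]' --claw 0.034

```text
clock: 18.2
eef_pos: [390.7, -315.8, 266.9]
eef_rot: [3.142, -0.0, 2.789]
wrist_force: [-0.3, -0.8, 0.0]
finger_gap: 34.3
finger_force: 0.0
```

```bash
python3 - <<'E'
from h import *
s=manip.read_state(); print(s["eef_pos"],s["eef_rot"])
snap("top","t3"); snap("wrist","w5")
P,p=cloud("t3"); z=P[...,2]; w=p.min(-1)>110
bars(P,p,(P[...,1]>-150)&(P[...,1]<-60)&(P[...,0]>480)&(P[...,0]<700)&(z>130)&(z<175)&w,5)
bars(P,p,(P[...,1]>20)&(P[...,1]<130)&(P[...,0]>400)&(P[...,0]<700)&(z>56)&(z<70)&w,5)
P,p=cloud("w5"); z=P[...,2]
bars(P,p,(z>92)&(z<108)&(p.min(-1)>90),100)
E
```

```text
[ 390.73801875 -315.77002818  266.87948209] [ 3.14155741e+00 -1.16512121e-04  2.78912531e+00]
[312. 159.] 85 mean [647.3 -98.4 149.1] rect [647.3 -98.3] [15.7 52.1] dir 90.3
[313. 189.] 84 mean [ 549.  -101.9  149.1] rect [ 549.1 -102. ] [13.6 51.6] dir 90.4
[261. 166.] 68 mean [643.3  80.4  61.8] rect [643.6  81. ] [15.7 54.9] dir 150.3
[252. 212.] 72 mean [481.6 107.8  62.3] rect [481.3 108.7] [16.2 55.3] dir 131.8
[317. 179.] 820 mean [ 389.  -315.    98.7] rect [ 389.9 -315.7] [15.9 56.2] dir 159.9
[535. 235.] 423 mean [ 527.4 -114.7   98.6] rect [ 535.4 -113.8] [26.8 62.5] dir 128.9
[560. 302.] 367 mean [ 619.  -103.3   99. ] rect [621.6 -99.9] [15.4 52.4] dir 101.0
```

The second cartridge is locked (bar top 149.1). The near plug has been knocked to (481.6,107.8), so I'll use that position later. Taking the third cartridge.

Emit:
jog_arm --plan '[0,0,-0.05,0,0,0,0,0,-0.1,0,0,0,0,0,-0.14,0,0,0,0,0,-0.16,0,0,0,0,0,-0.175,0,0,0,0,0,-0.185,0,0,0,0,0,-0.195,0,0,0,0,0,-0.196,0,0,0,0,0,-0.196,0,0,0]'

```text
clock: 19.2
eef_pos: [390.9, -315.9, 71.3]
eef_rot: [-3.141, 0.0, 2.792]
wrist_force: [0.6, 1.3, -0.1]
finger_gap: 34.1
finger_force: 0.0
```

Emit:
jog_arm --plan '[0,0,0,0,0,0,0,0,0,0,0,0,0,0,0,0,0,0,0,0,0,0,0,0,0,0,0,0,0,0,0,0,0.03,0,0,0,0,0,0.08,0,0,0,0,0,0.13,0,0,0,0,0,0.18,0,0,0,0,0,0.2,0,0,0,0,0,0.2,0,0,0,0,0,0.2,0,0,0]' --claw 0.0 --force 50

```text
clock: 20.4
eef_pos: [390.4, -315.5, 269.4]
eef_rot: [3.141, -0.002, 2.792]
wrist_force: [0.3, -0.8, -3.3]
finger_gap: 15.9
finger_force: 50.0
```

```bash
python3 held.py w6
```

```text
[ 390.41916297 -315.53804803  269.43303994] [ 3.14089651e+00 -1.58251429e-03  2.79197538e+00] 15.922100838076867
-32 -26 3485 [[-24.9 -16.4 -31.4]
 [  5.4  -0.3 -27.6]
 [ 28.2  16.7 -26.1]]
-1 8 3349 [[-10.1 -30.1   0.7]
 [ 14.3   0.2   6.3]
 [ 31.8  30.    7.8]]
```

Emit:
jog_arm --plan '[0.012,0.043,0,0,0,8,0.024,0.085,0,0,0,16,0.036,0.128,0,0,0,21.6,0.048,0.17,0,0,0,21.6,0.0615,0.213,0,0,0,21.6,0.0615,0.213,-0.03,0,0,21.6,0.0615,0.213,-0.07,0,0,21.6,0.0615,0.213,-0.1,0,0,21.6,0.0615,0.213,-0.1,0,0,21.6,0.0615,0.213,-0.1,0,0,21.6]'

```text
clock: 21.45
eef_pos: [452.0, -102.8, 170.8]
eef_rot: [3.141, -0.002, -3.114]
wrist_force: [-0.9, -0.1, -1.1]
finger_gap: 15.6
finger_force: 50.0
```

Emit:
jog_arm --plan '[0,0,-0.015,0,0,0,0,0,-0.027,0,0,0,0,0,-0.032,0,0,0,0,0,-0.036,0,0,0,0,0,-0.039,0,0,0,0,0,-0.041,0,0,0,0,0,-0.041,0,0,0]'

```text
clock: 22.15
eef_pos: [452.3, -102.8, 130.0]
eef_rot: [-3.142, 0.0, -3.114]
wrist_force: [0.7, -0.1, -1.5]
finger_gap: 15.6
finger_force: 50.0
```

Seated in the mouth with no side force. Pushing to TCP z ≈ 117, then turning.

Emit:
jog_arm --plan '[0,0,-0.003,0,0,0,0,0,-0.006,0,0,0,0,0,-0.009,0,0,0,0,0,-0.011,0,0,0,0,0,-0.0125,0,0,0,0,0,-0.0125,0,0,0,0,0,-0.0125,0,0,0]'

```text
clock: 22.85
eef_pos: [452.5, -102.9, 117.7]
eef_rot: [-3.141, 0.001, -3.114]
wrist_force: [0.1, 0.2, 5.7]
finger_gap: 15.8
finger_force: 50.0
```

Emit:
jog_arm --plan '[0,0,-0.001,0,0,0,0,0,-0.001,0,0,0,0,0,-0.001,0,0,-8,0,0,-0.001,0,0,-16,0,0,-0.001,0,0,-24,0,0,-0.001,0,0,-32,0,0,-0.001,0,0,-40,0,0,-0.001,0,0,-48,0,0,-0.001,0,0,-56,0,0,-0.001,0,0,-64,0,0,-0.001,0,0,-72,0,0,-0.001,0,0,-80,0,0,-0.001,0,0,-86,0,0,-0.001,0,0,-90,0,0,-0.001,0,0,-91,0,0,-0.001,0,0,-91,0,0,-0.001,0,0,-91]'

```text
clock: 24.55
eef_pos: [451.7, -103.1, 117.4]
eef_rot: [-3.14, 0.001, 1.582]
wrist_force: [-9.2, -1.0, 20.8]
finger_gap: 15.8
finger_force: 50.2
```

Emit:
jog_arm --plan '[0,0,0,0,0,0,0,0,0,0,0,0,0,0,0,0,0,0,0,0,0,0,0,0,0,0,0.04,0,0,0,0,0,0.09,0,0,0,0,0,0.14,0,0,0,0.006,0.042,0.15,0,0,8,0.012,0.085,0.15,0,0,16,0.018,0.127,0.15,0,0,24,0.024,0.17,0.15,0,0,32,0.03,0.21,0.15,0,0,40.9,0.03,0.21,0.15,0,0,40.9,0.03,0.21,0.15,0,0,40.9]' --claw 0.034

```text
clock: 25.95
eef_pos: [482.1, 107.6, 266.1]
eef_rot: [-3.141, -0.0, 2.295]
wrist_force: [-0.3, -0.1, 0.4]
finger_gap: 34.1
finger_force: 0.0
```

```bash
python3 - <<'E'
from h import *
s=manip.read_state(); print(s["eef_pos"],s["eef_rot"])
snap("top","t4"); snap("wrist","w7")
P,p=cloud("t4"); z=P[...,2]; w=p.min(-1)>110
bars(P,p,(P[...,1]>-150)&(P[...,1]<-60)&(P[...,0]>390)&(P[...,0]<700)&(z>130)&(z<175)&w,5)
P,p=cloud("w7"); z=P[...,2]
bars(P,p,(z>54)&(z<70)&(p.min(-1)>90)&(P[...,1]>20),100)
P,p=cloud("top0"); z=P[...,2]; X,Y=P[...,0],P[...,1]; d=(Y>160)&(Y<430)&(X<900)
print("floor");bars(P,p,d&(z>14)&(z<32)&(X>400)&(X<660),500)
print("unittop");bars(P,p,d&(z>112)&(z<126)&(X>560),500)
print("frontpanel");bars(P,p,d&(z>102)&(z<113)&(X<445),10)
print("handle");bars(P,p,d&(z>76)&(z<90)&(X<400),10)
E
```

```text
[482.07128804 107.5918902  266.0941835 ] [-3.14090186e+00 -2.55375335e-04  2.29513695e+00]
[312. 159.] 85 mean [647.3 -98.4 149.2] rect [647.4 -98.3] [52.2 15.1] dir 89.9
[313. 189.] 85 mean [ 548.9 -102.   149.6] rect [ 549.  -102.1] [14.1 51.5] dir 90.3
[313. 219.] 89 mean [ 452.4 -103.7  148.9] rect [ 452.3 -103.9] [54.5 13.4] dir 90.6
[318. 170.] 666 mean [479.1 111.8  60.8] rect [479.3 111.5] [15.1 54.2] dir 131.3
[399. 267.] 405 mean [633.6  87.2  60.6] rect [636.5  85.5] [16.  44.4] dir 153.4
floor
[197. 196.] 2780 mean [543.1 312.2  22.4] rect [544.1 311.1] [194.4 181.8] dir 4.5
unittop
[193. 133.] 4394 mean [740.9 302.6 120.4] rect [761.1 313.7] [287.4 240.5] dir 155.2
frontpanel
[193. 227.] 320 mean [428.2 291.9 107.5] rect [429.8 292.1] [ 18.1 233.9] dir 94.3
[155. 291.] 265 mean [221.3 407.4 109.1] rect [221.1 404.6] [70.4 50.3] dir 179.7
handle
[196. 240.] 130 mean [386.8 288.8  85.9] rect [388.7 288.2] [ 19.9 128.3] dir 93.6
[165. 288.] 35 mean [229.1 386.1  83.3] rect [229.9 389.2] [61.4 18. ] dir 14.9
```

View pics/w7.png

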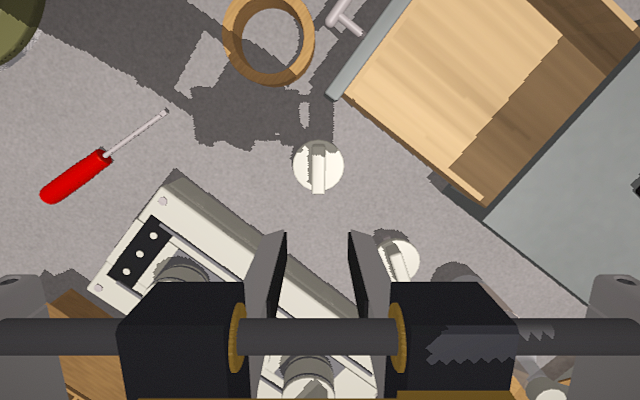

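All three cartridges are locked (tops at about 149). The plug sits at about (318,168) in the wrist view, with a mean position of (480.4,110). Picking it up.

Emit:
jog_arm --plan '[-0.0015,0.0025,-0.05,0,0,0,-0.0015,0.0025,-0.1,0,0,0,-0.0015,0.0025,-0.15,0,0,0,-0.0015,0.0025,-0.19,0,0,0,-0.0015,0.0025,-0.21,0,0,0,-0.0015,0.0025,-0.222,0,0,0,-0.0015,0.0025,-0.231,0,0,0,-0.0015,0.0025,-0.231,0,0,0,-0.0015,0.0025,-0.231,0,0,0]'

```text
clock: 26.95
eef_pos: [481.3, 109.6, 36.4]
eef_rot: [3.14, 0.001, 2.294]
wrist_force: [-1.0, 1.1, 0.3]
finger_gap: 33.5
finger_force: 0.0
```

Emit:
jog_arm --plan '[0,0,0,0,0,0,0,0,0,0,0,0,0,0,0,0,0,0,0,0,0,0,0,0,0,0,0,0,0,0,0,0,0.03,0,0,0,0,0,0.08,0,0,0,0,0,0.13,0,0,0,0,0,0.17,0,0,0,0.007,0.04,0.17,0,0,0,0.014,0.08,0.17,0,0,0,0.021,0.12,0.17,0,0,0,0.028,0.143,0.17,0,0,0,0.028,0.143,0.17,0,0,0,0.028,0.143,0.17,0,0,0]' --claw 0.0 --force 40

```text
clock: 28.45
eef_pos: [508.4, 252.6, 204.9]
eef_rot: [-3.14, -0.0, 2.295]
wrist_force: [-0.1, 0.1, -1.9]
finger_gap: 15.4
finger_force: 40.0
```

Emit:
jog_arm --plan '[0,0,-0.05,0,0,0,0,0,-0.09,0,0,0,0,0,-0.115,0,0,0,0,0,-0.13,0,0,0,0,0,-0.139,0,0,0,0,0,-0.145,0,0,0,0,0,-0.145,0,0,0]'

```text
clock: 29.15
eef_pos: [508.9, 252.6, 60.8]
eef_rot: [3.141, 0.0, 2.294]
wrist_force: [0.6, 0.5, -0.6]
finger_gap: 15.5
finger_force: 40.0
```

Emit:
jog_arm --plan '[0,0,0,0,0,0,0,0,0,0,0,0,0,0,0,0,0,0,0,0,0,0,0,0,0,0,0.03,0,0,0,0,0,0.08,0,0,0,0,0,0.13,0,0,0,0,0,0.18,0,0,0,0.035,-0.04,0.2,0,0,4,0.07,-0.08,0.2,0,0,8,0.1,-0.12,0.2,0,0,12,0.12,-0.155,0.2,0,0,16,0.134,-0.172,0.2,0,0,18.7,0.134,-0.172,0.2,0,0,18.7,0.134,-0.172,0.2,0,0,18.7]' --claw 0.034

```text
clock: 30.65
eef_pos: [642.5, 80.9, 260.2]
eef_rot: [-3.141, -0.0, 2.62]
wrist_force: [-0.4, 0.2, -0.5]
finger_gap: 33.6
finger_force: 0.0
```

```bash
python3 - <<'E'
from h import *
s=manip.read_state(); print(s["eef_pos"],s["eef_rot"])
snap("top","t5"); snap("wrist","w8")
P,p=cloud("w8"); z=P[...,2]
bars(P,p,(z>54)&(z<70)&(p.min(-1)>90)&(P[...,1]>20),100)
P,p=cloud("t5"); z=P[...,2]; Y=P[...,1]
bars(P,p,(z>50)&(z<92)&(p.min(-1)>120)&(Y>20)&(Y<390)&(P[...,0]>440)&(P[...,0]<700),15)
E
```

```text
[642.5103147   80.89977591 260.22132872] [-3.14146795e+00 -4.62092861e-04  2.61956776e+00]
[317. 174.] 686 mean [641.   83.2  60.8] rect [641.7  82.5] [15.7 55. ] dir 151.0
[386. 231.] 172 mean [739.8 119.5  62. ] rect [743.7 122.1] [47.9 10.7] dir 63.4
```

View pics/w8.png

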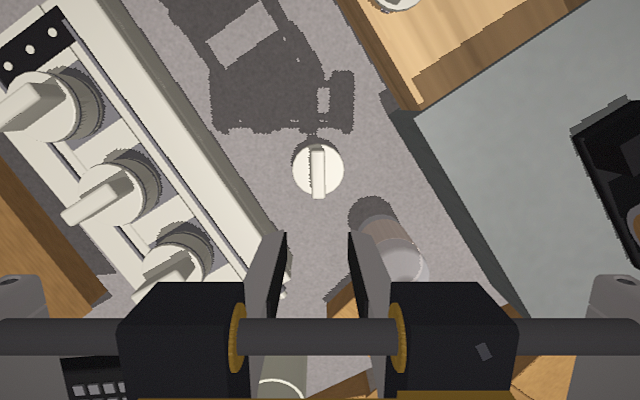

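The plug is at (318,170) in the wrist view, under the tool. The bottle at (385,240) stays clear of the gripper body by about 20 mm.

Emit:
jog_arm --plan '[0,0.0005,-0.05,0,0,0,0,0.0005,-0.1,0,0,0,0,0.0005,-0.15,0,0,0,0,0.0005,-0.185,0,0,0,0,0.0005,-0.205,0,0,0,0,0.0005,-0.216,0,0,0,0,0.0005,-0.225,0,0,0,0,0.0005,-0.225,0,0,0,0,0.0005,-0.225,0,0,0]'

```text
clock: 31.65
eef_pos: [643.2, 81.5, 36.6]
eef_rot: [3.141, 0.001, 2.621]
wrist_force: [-0.8, 0.8, 0.6]
finger_gap: 33.7
finger_force: 0.0
```

Emit:
jog_arm --plan '[0,0,0,0,0,0,0,0,0,0,0,0,0,0,0,0,0,0,0,0,0,0,0,0,0,0,0,0,0,0,0,0,0.03,0,0,0,0,0,0.08,0,0,0,0,0,0.13,0,0,0,0,0,0.18,0,0,0,-0.03,0.035,0.2,0,0,0,-0.06,0.07,0.2,0,0,0,-0.09,0.11,0.2,0,0,0,-0.105,0.15,0.2,0,0,0,-0.12,0.19,0.2,0,0,0,-0.135,0.23,0.2,0,0,0,-0.142,0.261,0.2,0,0,0,-0.142,0.261,0.2,0,0,0,-0.142,0.261,0.2,0,0,0]' --claw 0.0 --force 40

```text
clock: 33.45
eef_pos: [500.4, 342.4, 234.9]
eef_rot: [-3.141, -0.0, 2.622]
wrist_force: [0.3, -0.1, -1.6]
finger_gap: 16.1
finger_force: 40.0
```

```bash
python3 - <<'E'
from h import *
s=manip.read_state(); print(s["eef_pos"],s["eef_rot"],s["finger_gap"])
snap("wrist","w9"); snap("top","t6")
P,p=cloud("t6"); z=P[...,2]; X,Y=P[...,0],P[...,1]; d=(Y>160)&(Y<430)&(X<900)
print("frontpanel");bars(P,p,d&(z>102)&(z<113)&(X<445)&(X>300),10)
print("spray");bars(P,p,(X>700)&(X<800)&(Y>40)&(Y<150)&(z>100),30)
E
```

```text
[500.38882175 342.36679827 234.92094139] [-3.14062450e+00 -3.26053551e-04  2.62211966e+00] 16.116829710134397
frontpanel
[198. 226.] 285 mean [429.5 277.4 107.5] rect [430.6 279.7] [ 18.2 209. ] dir 94.4
spray
[252. 126.] 322 mean [759.1 100.8 144.1] rect [763.5 103.1] [56.4 61.8] dir 117.5
```

View pics/w9.png

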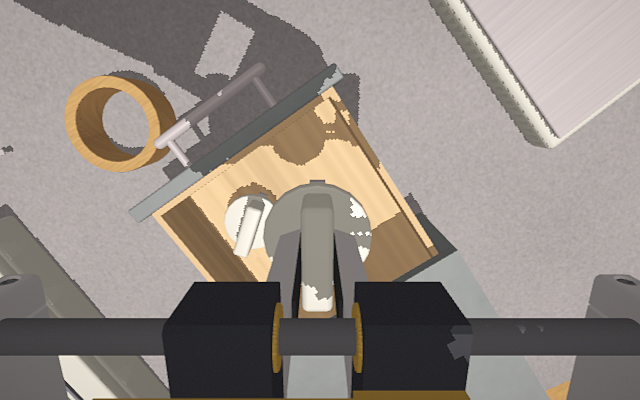

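The first plug stands upright in the drawer at (250,225), and the second is held above the free side. Placing it.

Emit:
jog_arm --plan '[0,0,-0.05,0,0,0,0,0,-0.1,0,0,0,0,0,-0.14,0,0,0,0,0,-0.16,0,0,0,0,0,-0.169,0,0,0,0,0,-0.175,0,0,0,0,0,-0.175,0,0,0]'

```text
clock: 34.25
eef_pos: [501.2, 341.9, 60.9]
eef_rot: [3.141, 0.0, 2.62]
wrist_force: [0.3, 0.3, -1.8]
finger_gap: 15.9
finger_force: 40.0
```

Emit:
jog_arm --plan '[0,0,0,0,0,0,0,0,0,0,0,0,0,0,0,0,0,0,0,0,0,0,0,0,0,0,0.03,0,0,0,0,0,0.08,0,0,0,0,0,0.13,0,0,0,0,0,0.18,0,0,0,-0.04,-0.012,0.2,0,0,0,-0.08,-0.025,0.2,0,0,0,-0.12,-0.038,0.2,0,0,0,-0.15,-0.05,0.2,0,0,0,-0.165,-0.057,0.2,0,0,0,-0.165,-0.057,0.2,0,0,0,-0.165,-0.057,0.2,0,0,0]' --claw 0.034

```text
clock: 35.75
eef_pos: [336.2, 285.4, 260.9]
eef_rot: [3.141, 0.0, 2.621]
wrist_force: [0.5, 0.3, -0.1]
finger_gap: 33.8
finger_force: 0.0
```

```bash
python3 - <<'E'
from h import *
s=manip.read_state(); print(s["eef_pos"],s["eef_rot"],s["finger_gap"],s["joints"])
snap("side","s3")
E
```

```text
[336.16853803 285.43116964 260.89233966] [3.14055887e+00 4.95495151e-04 2.62103476e+00] 33.77692119493418 [ 6.20878341e-01  1.05239829e-02  1.72527676e+00 -2.04501191e-05
  1.40464570e+00 -4.29356979e-01]
```

View pics/s3.png

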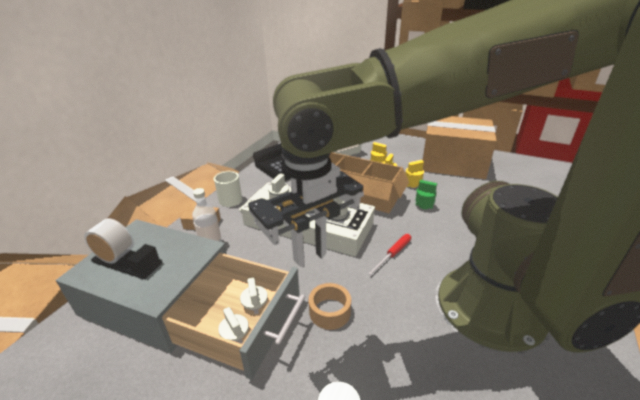

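Both plugs stand upright in the drawer and the handle is free. I'm closing the fingers, turning square to the drawer and lowering in front of the handle.

Emit:
jog_arm --plan '[0.002,-0.001,0,0,0,8,0.004,-0.001,0,0,0,16,0.004,-0.001,0,0,0,24,0.004,-0.001,0,0,0,32,0.004,-0.001,0,0,0,34.7,0.004,-0.001,-0.05,0,0,34.7,0.004,-0.001,-0.1,0,0,34.7,0.004,-0.001,-0.14,0,0,34.7,0.004,-0.001,-0.17,0,0,34.7,0.004,-0.001,-0.187,0,0,34.7,0.004,-0.001,-0.187,0,0,34.7]' --claw 0.0 --force 20

```text
clock: 36.9
eef_pos: [339.3, 283.6, 71.1]
eef_rot: [-3.139, -0.004, -3.057]
wrist_force: [0.2, -0.3, 0.1]
finger_gap: 0.3
finger_force: 0.0
```

Emit:
jog_arm --plan '[0.01,0.001,0,0,0,0,0.02,0.002,0,0,0,0,0.03,0.003,0,0,0,0,0.04,0.004,0,0,0,0,0.05,0.004,0,0,0,0,0.06,0.005,0,0,0,0,0.07,0.006,0,0,0,0,0.08,0.007,0,0,0,0,0.09,0.008,0,0,0,0,0.1,0.008,0,0,0,0,0.11,0.009,0,0,0,0,0.12,0.01,0,0,0,0,0.13,0.011,0,0,0,0,0.14,0.012,0,0,0,0,0.15,0.012,0,0,0,0,0.16,0.013,0,0,0,0,0.17,0.014,0,0,0,0,0.18,0.015,0,0,0,0]'

```text
clock: 38.7
eef_pos: [520.6, 299.2, 73.4]
eef_rot: [-3.141, -0.0, -3.057]
wrist_force: [-1.3, -0.7, 0.8]
finger_gap: 0.7
finger_force: 0.7
```

Emit:
jog_arm --plan '[0.008,0.001,0,0,0,0,0.016,0.001,0,0,0,0,0.024,0.002,0,0,0,0,0.03,0.002,0,0,0,0,0.036,0.003,0,0,0,0,0.04,0.003,0,0,0,0,0.04,0.003,0,0,0,0]'

```text
clock: 39.4
eef_pos: [556.1, 302.1, 73.3]
eef_rot: [-3.14, -0.01, -3.056]
wrist_force: [-32.4, -6.5, 18.5]
finger_gap: 0.3
finger_force: 16.5
```

The force rose to 32 N, so the drawer is at its stop. Backing off, rising and checking.

Emit:
jog_arm --plan '[-0.02,-0.002,0,0,0,0,-0.05,-0.004,0,0,0,0,-0.09,-0.008,0.02,0,0,0,-0.12,-0.01,0.06,0,0,0,-0.15,-0.02,0.1,0,0,0,-0.17,-0.04,0.14,0,0,0,-0.18,-0.08,0.18,0,0,0,-0.18,-0.12,0.2,0,0,0,-0.18,-0.16,0.2,0,0,0,-0.18,-0.16,0.2,0,0,0]'

```text
clock: 40.4
eef_pos: [380.1, 139.2, 274.8]
eef_rot: [-3.142, 0.003, -3.06]
wrist_force: [0.5, -0.0, -0.6]
finger_gap: 0.2
finger_force: 0.0
```

```bash
python3 - <<'E'
from h import *
s=manip.read_state(); print(s["clock"],s["eef_pos"],s["wrist_force"])
snap("top","t7"); snap("side","s4")
P,p=cloud("t7"); z=P[...,2]; X,Y=P[...,0],P[...,1]; d=(Y>160)&(Y<430)&(X<900)
print("panel");bars(P,p,d&(z>102)&(z<113)&(X>500),10)
print("handle");bars(P,p,d&(z>76)&(z<92)&(X>520),10)
print("unit");bars(P,p,d&(z>115)&(z<126)&(X>560),500)
w=p.min(-1)>110
bars(P,p,(Y>-150)&(Y<-60)&(X>390)&(X<700)&(z>130)&(z<175)&w,5)
print("tape");bars(P,p,(X>270)&(X<420)&(Y>110)&(Y<250)&(z>30)&(z<60),50)
a=cv2.imread("pics/t7.png")[70:290,130:420]; b=cv2.imread("pics/s4.png")[140:360,50:340]
cv2.imwrite("pics/fin.png",np.hstack([cv2.resize(x,(400,303)) for x in(a,b)]))
E
```

```text
40.4 [380.14439482 139.20048118 274.8253776 ] [ 0.51336506 -0.00965333 -0.62870018]
panel
[225. 129.] 19 mean [759.6 197.4 108.3] rect [760.3 197.4] [66.   1.8] dir 4.1
[226. 152.] 10 mean [681.9 191.9 107.2] rect [682.4 192. ] [32.9  1. ] dir 5.3
[192. 171.] 342 mean [614.4 303.3 107.5] rect [614.7 304. ] [ 23.6 236.2] dir 94.6
handle
[225.  96.] 10 mean [883.3 206.8  85.9] rect [883.5 206.8] [32.5  0.9] dir 2.7
[226. 116.] 16 mean [811.9 201.5  84.2] rect [812.4 201.3] [58.6  1.4] dir 4.4
[227. 137.] 17 mean [738.7 195.8  84. ] rect [739.8 195.6] [52.6  2.1] dir 4.1
[228. 162.] 20 mean [652.2 189.5  83.6] rect [656.  189.3] [54.7  4. ] dir 3.2
[222. 172.] 17 mean [614.9 209.7  83.8] rect [614.7 210.9] [ 6.3 46.9] dir 98.5
[194. 183.] 185 mean [579.4 303.6  85.7] rect [586.5 309.1] [ 42.  140.1] dir 93.5
[190. 175.] 18 mean [605.9 316.2  85.2] rect [605.5 316.8] [ 1.7 55. ] dir 94.8
unit
[192. 133.] 4296 mean [741.1 303.  120.5] rect [763.2 316.1] [286.4 239.1] dir 155.5
[312. 159.] 84 mean [647.1 -98.6 149.7] rect [647.3 -98.3] [14.5 52.1] dir 90.5
[313. 189.] 85 mean [ 548.8 -102.   149.9] rect [ 549.1 -102. ] [14.  51.6] dir 90.0
[313. 219.] 89 mean [ 452.4 -103.7  149.7] rect [ 452.3 -104. ] [13.5 54.4] dir 90.7
tape
[240. 259.] 69 mean [320.1 148.1  46. ] rect [319.9 149.1] [16.7 62.5] dir 139.8
```

View pics/fin.png

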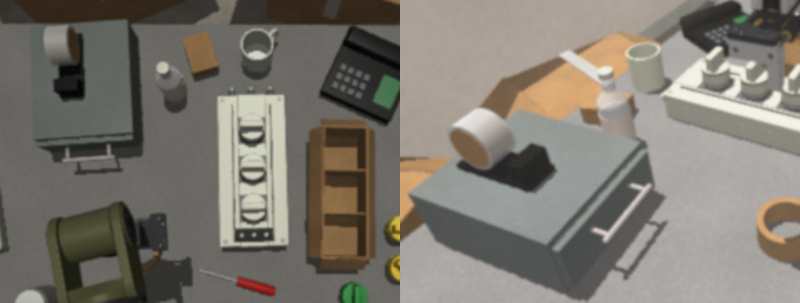

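```bash
python3 - <<'E'
from h import *
for f,us in(("t7",(180,192,210)),("s4",())):
    P,p=cloud(f)
    for u in us: print(u,[(v,P[v,u].round().tolist()) for v in range(163,178)])
P,p=cloud("s4"); a=cv2.imread("pics/s4.png")[230:360,130:270]; cv2.imwrite("pics/gap.png",cv2.resize(a,None,fx=4,fy=4,interpolation=cv2.INTER_CUBIC))
E
```

```text
180 [(163, [640.0, 341.0, 117.0]), (164, [637.0, 341.0, 116.0]), (165, [633.0, 341.0, 117.0]), (166, [629.0, 340.0, 118.0]), (167, [626.0, 341.0, 116.0]), (168, [623.0, 341.0, 115.0]), (169, [620.0, 341.0, 116.0]), (170, [618.0, 344.0, 108.0]), (171, [615.0, 344.0, 108.0]), (172, [611.0, 343.0, 109.0]), (173, [608.0, 343.0, 108.0]), (174, [604.0, 342.0, 110.0]), (175, [604.0, 348.0, 93.0]), (176, [603.0, 354.0, 79.0]), (177, [602.0, 360.0, 62.0])]
192 [(163, [639.0, 300.0, 121.0]), (164, [635.0, 299.0, 123.0]), (165, [633.0, 300.0, 119.0]), (166, [629.0, 300.0, 121.0]), (167, [nan, nan, nan]), (168, [622.0, 299.0, 123.0]), (169, [621.0, 303.0, 111.0]), (170, [618.0, 303.0, 110.0]), (171, [614.0, 303.0, 109.0]), (172, [611.0, 303.0, 108.0]), (173, [608.0, 303.0, 109.0]), (174, [606.0, 306.0, 100.0]), (175, [605.0, 310.0, 86.0]), (176, [606.0, 319.0, 61.0]), (177, [606.0, 324.0, 45.0])]
210 [(163, [640.0, 241.0, 118.0]), (164, [636.0, 241.0, 120.0]), (165, [632.0, 239.0, 124.0]), (166, [629.0, 240.0, 120.0]), (167, [628.0, 242.0, 112.0]), (168, [625.0, 244.0, 107.0]), (169, [621.0, 242.0, 112.0]), (170, [618.0, 244.0, 107.0]), (171, [615.0, 243.0, 107.0]), (172, [612.0, 244.0, 105.0]), (173, [611.0, 248.0, 91.0]), (174, [611.0, 252.0, 75.0]), (175, [611.0, 257.0, 58.0]), (176, [610.0, 262.0, 40.0]), (177, [611.0, 269.0, 18.0])]
```

View pics/gap.png

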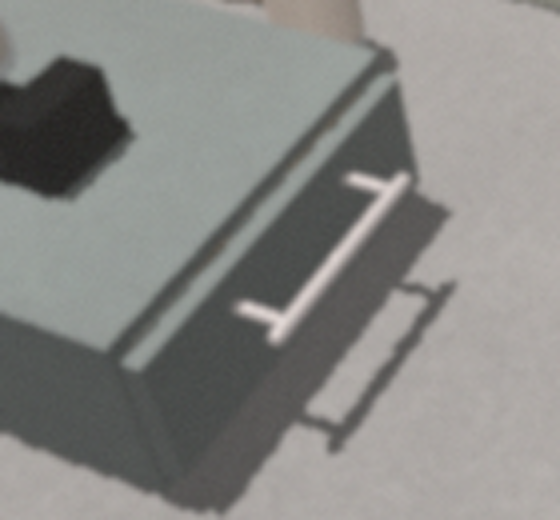

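The front panel sits flush against the unit, having travelled 186 mm to a hard stop. All three cartridges are locked and the arm is clear, so I'm handing in.

```bash
python3 -c "
from cell import manip
print(manip.sign_off())"
```

```text
the job is handed in; nothing more can be done
None
```

I handed the job in at about 40 s on the robot's clock: three cartridges locked in the three ports, both plugs in the drawer, the drawer pushed shut to its stop, and no contact seen with the tape roll or bottle; the hand-in returned no verdict.

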